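Find a tube adapter's blind bore by feel and hold it bore-up

TASK

Two look-alike tube adapters lie on the bench; each has a deep blind bore in one end and only a shallow dimple in the other, and you cannot tell which by eye. Pick up the one lying nearer to the peg gauge and feel for the bore: try its ends, gently, on the gauge's level peg until one slides fully home against the shoulder. Then turn the adapter so that this bore points straight up and finish while holding it still in the gripper, at least 15 cm above the bench and clear of everything (do not put it down at the end); never grip it harder than about 40 N or push harder than about 25 N on the gauge, and leave the other adapter and everything else on the bench where they are.

Things in the scene. Friction and masses are not known exactly. Their poses are not given: they have to be found in the camera images.
- adapter_1_center (a point): centre of a grey plastic tube adapter (one of two that look alike): a sleeve of rounded square section 34 x 34 mm, 70 mm long, 0.06 to 0.13 kg, lying on a flat side (centre 17 mm above the bench). x axis: along its length; y, z square to the flat sides. The pose does not say which end, +x or -x, has the bore, and the two adapters need not agree: feel for it on the peg
- adapter_2_center (a point): centre of a grey plastic tube adapter (the other of two that look alike): a sleeve of rounded square section 34 x 34 mm, 70 mm long, 0.06 to 0.13 kg, lying on a flat side (centre 17 mm above the bench). x axis: along its length; y, z square to the flat sides. The pose does not say which end, +x or -x, has the bore, and the two adapters need not agree: feel for it on the peg
- adapter_1: the same adapter; origin 17 mm from its centre, in the middle of the side it lies on at the start. Both ends have the same round mouth, 17 mm across, in the middle of the end face: one is the blind bore, 40 mm deep, the other a dimple only 5 mm deep
- adapter_2: the same adapter; origin 17 mm from its centre, in the middle of the side it lies on at the start. Both ends have the same round mouth, 17 mm across, in the middle of the end face: one is the blind bore, 40 mm deep, the other a dimple only 5 mm deep
- gauge: the peg gauge, fixed and rigid: aluminium foot 85 x 90 x 10 mm, upright block 44 mm wide, 84 mm high, a level steel peg out of its front. Origin on the bench straight below the peg's root; x axis: level, along the peg from tip into the block; z up. The foot reaches from 22 mm before the origin (peg's side) to 63 mm behind it, the block from 4 to 30 mm behind it
- peg_root (a point): root of the gauge's peg, on its axis, at the face of its 28 mm round shoulder, 60 mm above the bench. The peg, 12 mm across with a round nose, ends 30 mm from here along -x. x axis: level, tip to root, the way to push an adapter on. Fully home against the shoulder, an adapter's centre is 35 mm before this point; with only the dimple on, about 60 mm
- tape_roll: roll of masking tape lying flat, 98 mm across, 25 mm high; origin under its middle; a bystander
- bottle_small: small white reagent bottle with a screw cap, 34 mm across, 62 mm high; origin under its middle; a bystander
- timer: white bench timer, 68 x 62 x 19 mm; origin under its middle; a bystander
- bottle_amber: brown reagent bottle, 58 mm across, 116 mm high; origin under its middle; a bystander
- swab_tub: white tub of cotton swabs, 77 mm across, 80 mm high; origin under its middle; a bystander
- slide_box: flat closed slide box, 90 x 156 x 33 mm; origin under its middle; a bystander
- mouse: black computer mouse, 106 x 61 x 36 mm; origin under its middle; a bystander
There are look-alikes about, which are no part of the job. Leave any green look-alike of the adapter_2 alone.

How it is judged:
By the outcome, as a careful person would: the job done as asked, in the order asked, and still so for the second after the job is handed in, while the arm keeps its last pose, push and grip.
It also fails if it takes over 67 s, if anything falls off the work surface, if the arm or the gripper's body presses on something with over 40 N, if the wrist force passes 120 N, or if a joint passes its speed limit or range.

ROBOT

A 6-joint arm with a two-finger parallel gripper is mounted at the origin on a cart in front of the work surface, level with it; the furniture and walls round the work are solid. World frame = base frame: x ahead of the robot, y to its left, z up, the work surface at z = 0. Lengths are in m, angles in rad, forces in N, time in s.
With the tool pointing down it reaches from about 0.225 to 0.875 m from the base axis. Payload 3.4 kg.
Tool frame: the origin (TCP) lies on the mounting face of the last link; the fingertips stand 173 mm ahead of it and the grasp point (between the pads) lies 155 mm ahead of it; x points along the fingers, y is the direction in which the jaws open and shut, and the axes are right-handed (so a half turn about x gives the same grasp; the last joint's range is limited). The gripper opens to 85 mm and grips with 20 to 120 N. Pads are 22 mm wide; open, the fingers measure 114 mm over their backs; the gripper's body (76 mm by 85 mm) begins 54 mm behind the grasp point. The pads swing forward as they close: fully open they stand 13 mm farther back than shut.
Start: joints at [0.99, 0.276, 1.505, -0, 1.361, -0.121], TCP at [0.255, 0.515, 0.405] pointing down, gripper open.
Joint ranges: [-2.89, 2.89], [-0.75, 2.08], [0.22, 2.7], [-1.18, 4.32], [0.11, 2.71], [-2.7, 2.7]. Speed limits (rad/s): [2.57, 2.57, 3.14, 3.14, 3.14, 3.14].

INTERFACE

Orientations are given as a unit quaternion [w, x, y, z].
In Python, from rig import manip gives the robot as it stands.
- The arm moves only by the tool arm_command, never from a script. Its argument "targets" is a list of rows, each an object with "dp": the shift along the tool's x, y, z in m, a list of three; "turn": the turn, a rotation vector about the tool's x, y, z in degrees, a list of three; "grip": the opening, from -1 (shut) to 1 (fully open). In form: [{"dp": [tx, ty, tz], "turn": [wx, wy, wz], "grip": grip}, ...]. A call has 1 to 8 rows; each row shifts and turns the commanded pose from where the row before left it, along the tool's axes as they then stand; what a row does not reach is not made up. A row lasts 1/10 s, in which the tool goes at most 50 mm and 8.59 degrees, less where a joint would pass 70% of its speed; a pose out of reach is approached as far as the arm can. A call with a gripper value outside its range is refused whole. The fingers move at their own pace and stop on an object; "grip_force" is the grip in N (left out, the last holds). Time passes only in rows, so rows that do not move let the fingers close. It gives the time, the measured TCP pose, the force and the opening at its end, in the units of the state.
- manip.get_state(): the state, without advancing time (a new reading comes with each control period).
- manip.get_image(name): name is "side" or "top"; returns the picture (480x640x3 uint8, red, green, blue); there is no depth.
- manip.calibration(name): a dict with "fx", "fy", "cx", "cy" (pixels), "k1" (the pictures are not rectified: a ray, as slopes to the right and down, at radius r is drawn at 1 + k1 r^2 times it, then the intrinsics apply), "R" (3x3) and "t" (3): a world point X has camera coordinates R X + t. Camera axes: x right, y down, z forward; pixel columns grow to the right and rows downward; lengths in m; the calibration is good to about 2 mm. A picture is of the moment at which its call begins. calibration takes no time and is no camera call.
- manip.sign_off(): hands the job in, once; it reports no verdict.
The state is a dict: "clock": time; "qpos": joint angles; "qd": joint speeds; "effort": joint torques, N m; "position": TCP position; "ee_rot": TCP orientation; "contact_force": force on the tool from outside, world axes, zero at the start; "moment": the same for the moment, N m; "width": finger opening in m.
Only numpy, scipy, OpenCV 4.12 (cv2) and the standard library are available. Lean on these libraries where they do the work, as an engineer would, in place of code of your own. Each camera call takes 0.05 s, during which the arm holds its last target.

## Working session

There is one attempt and no reset: what is moved stays moved. The work goes in short steps, Python scripts to look and compute and a tool call to move; the robot and the scene stay as the last step left them, time stands still between calls to the robot, and variables do not carry over. Pictures are saved under pics/ and viewed, and the job is handed in when it is done.

Besides the shell and the picture viewer there is one more tool, called by a JSON object that holds its "op" and its "data", one argument or row to a line. arm_command: Moves the arm, as the interface text tells. Its arguments: {"type":"object","properties":{"targets":{"type":"array"},"grip_force":{"type":"number"}},"required":["targets"]}

```bash
mkdir -p pics; ls; python3 - <<'E'
from rig import manip
import cv2,json
s=manip.get_state(); print(s)
for n in("top","side"):
    im=manip.get_image(n); cv2.imwrite(f"pics/{n}0.png",im[:,:,::-1])
    print(n,manip.calibration(n))
E
```

```text
pics
{'clock': 0.0, 'qpos': array([ 9.89966955e-01,  2.76566267e-01,  1.50614093e+00,  5.49765401e-05,
        1.36069978e+00, -1.21022556e-01]), 'qd': array([ 3.72645726e-04, -1.70537914e-05, -9.99337540e-04,  2.95139670e-04,
        1.68531146e-03, -3.08255410e-04]), 'effort': array([-1.12648468e-03, -4.16760635e+01, -2.45804930e+01, -5.18684692e-05,
        1.10479421e-02,  4.67866045e-06]), 'position': array([0.25505524, 0.51508921, 0.40385271]), 'ee_rot': array([ 0.68826211,  0.16054602,  0.68873883, -0.16173768]), 'contact_force': array([-0.13233032, -0.01651455,  0.00928174]), 'moment': array([0.01652883, 0.01493657, 0.00342567]), 'width': 0.08574415668888152}
top {'fx': 498.86438506047534, 'fy': 498.86438506047534, 'cx': 321.3634759237463, 'cy': 231.07485208103338, 'k1': 0.037463075411323724, 'R': array([[-0.00538417, -0.99980536,  0.01898009],
       [-0.9985155 ,  0.0043465 , -0.05429467],
       [ 0.0542016 , -0.01924425, -0.99834455]]), 't': array([-0.01176153,  0.54148356,  1.28133675])}
side {'fx': 506.78201512866394, 'fy': 506.78201512866394, 'cx': 323.7773349628271, 'cy': 230.75109565992992, 'k1': 0.0008424881398598847, 'R': array([[ 0.99872447, -0.04994682, -0.00739982],
       [-0.03720847, -0.62896328, -0.77654409],
       [ 0.03413169,  0.77582891, -0.63001946]]), 't': array([-0.53297969,  0.09610707,  1.02663804])}
```

View pics/top0.png

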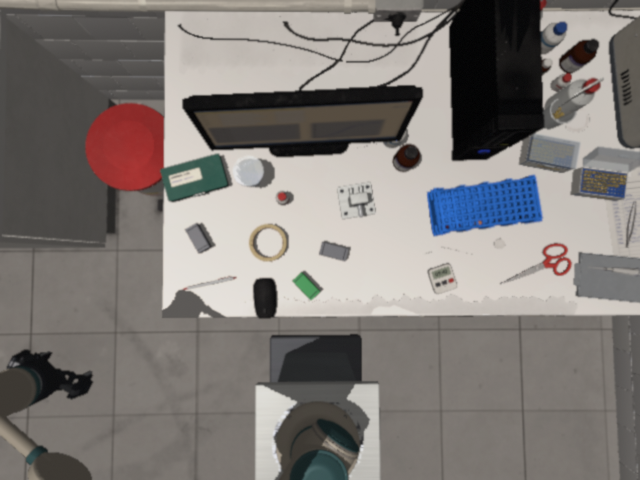

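View pics/side0.png

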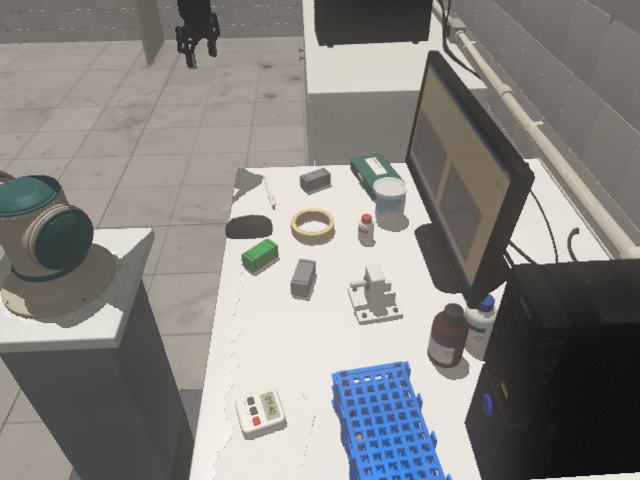

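The top view shows grey adapters at (335,250) and (200,237), the gauge at (356,200) and a green look-alike at (307,285). The adapter at (335,250) is clearly nearer the gauge. I'll zoom in next.

```bash
python3 - <<'E'
import cv2,numpy as np
a=cv2.imread("pics/top0.png");b=cv2.imread("pics/side0.png")
A=cv2.resize(a[175:275,300:400],None,fx=6,fy=6,interpolation=cv2.INTER_CUBIC);cv2.imwrite("pics/tz.png",A)
B=cv2.resize(b[240:340,280:420],None,fx=5.5,fy=5.5,interpolation=cv2.INTER_CUBIC);cv2.imwrite("pics/sz.png",B)
E
```

```text
(no output)
```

View pics/tz.png

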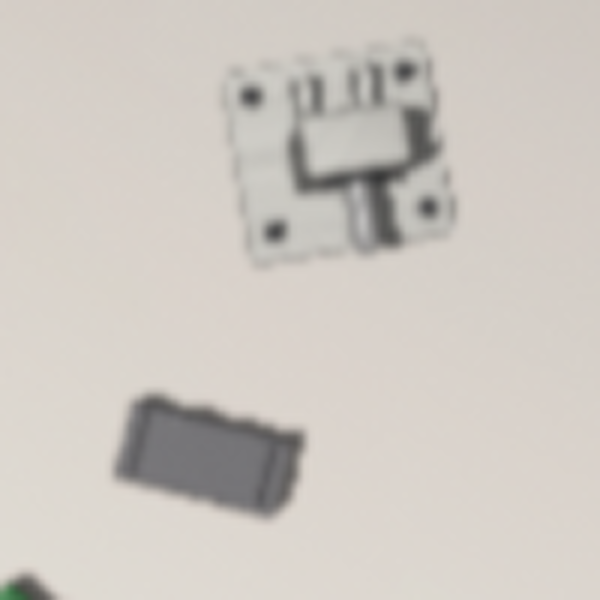

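View pics/sz.png

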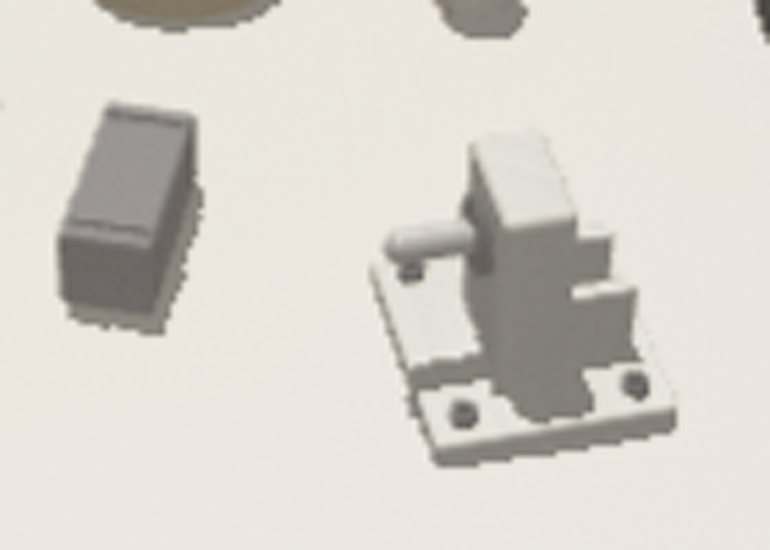

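```bash
cat > h.py <<'E'
import numpy as np,cv2
from rig import manip
def ray(n,uv):
    c=manip.calibration(n); K=np.array([[c['fx'],0,c['cx']],[0,c['fy'],c['cy']],[0,0,1]])
    p=cv2.undistortPoints(np.array([[uv]],float),K,np.array([c['k1'],0,0,0.]))[0,0]
    R=np.array(c['R']);t=np.array(c['t'])
    return -R.T@t, R.T@np.array([p[0],p[1],1.])
def onz(n,uv,z):
    o,d=ray(n,uv); return o+d*(z-o[2])/d[2]
def tri(ua,ub):
    o1,d1=ray('top',ua);o2,d2=ray('side',ub)
    s=np.linalg.lstsq(np.c_[d1,-d2],o2-o1,rcond=None)[0]
    p,q=o1+d1*s[0],o2+d2*s[1]; return (p+q)/2,np.linalg.norm(p-q)
def proj(n,X):
    c=manip.calibration(n);R=np.array(c['R']);K=np.array([[c['fx'],0,c['cx']],[0,c['fy'],c['cy']],[0,0,1]])
    return cv2.projectPoints(np.array(X,float).reshape(-1,1,3),cv2.Rodrigues(R)[0],np.array(c['t']),K,np.array([c['k1'],0,0,0.]))[0].reshape(-1,2)
E
python3 - <<'E'
from h import *
T=lambda u,v:((u+.5)/6-.5+300,(v+.5)/6-.5+175)
S=lambda u,v:((u+.5)/5.5-.5+280,(v+.5)/5.5-.5+240)
np.set_printoptions(precision=4,suppress=True)
print("foot top");
for p in [(228,75),(420,48),(452,228),(258,262)]: print(onz('top',T(*p),.010))
print("holes")
for p in [(251,96),(405,71),(428,207),(275,231)]: print(onz('top',T(*p),.010))
for p in [(465,413),(635,384),(412,268)]: print('side',onz('side',S(*p),.010))
print("block top .084")
for p in [(300,113),(405,105),(412,165),(305,180)]: print(onz('top',T(*p),.084))
for p in [(470,142),(500,225),(577,218),(540,133)]: print('side',onz('side',S(*p),.084))
print("peg axis .06", onz('top',T(361,245),.06),onz('top',T(361,185),.06), onz('side',S(392,245),.06),onz('side',S(470,237),.06), tri(T(361,245),S(390,245)))
for n in('top','side'):
    im=cv2.imread(f"pics/{n}0.png").astype(int)
    g=im.mean(2); sp=im.max(2)-im.min(2)
    r=(310,230,360,270) if n=='top' else (285,250,325,305)
    sub=g[r[1]:r[3],r[0]:r[2]];print(n);print(sub[::2,::2].astype(int))
E
```

```text
foot top
[ 0.657  -0.0576  0.01  ]
[ 0.6686 -0.1418  0.01  ]
[ 0.5895 -0.1549  0.01  ]
[ 0.575  -0.0701  0.01  ]
holes
[ 0.6477 -0.0676  0.01  ]
[ 0.6585 -0.1351  0.01  ]
[ 0.5988 -0.1446  0.01  ]
[ 0.5885 -0.0777  0.01  ]
side [ 0.601  -0.1405  0.01  ]
side [ 0.6597 -0.1309  0.01  ]
side [ 0.5899 -0.0722  0.01  ]
block top .084
[ 0.6306 -0.0833  0.084 ]
[ 0.6337 -0.1267  0.084 ]
[ 0.6089 -0.1293  0.084 ]
[ 0.6028 -0.0852  0.084 ]
side [ 0.6055 -0.0875  0.084 ]
side [ 0.6107 -0.1269  0.084 ]
side [ 0.6358 -0.1251  0.084 ]
side [ 0.6292 -0.0844  0.084 ]
peg axis .06 [ 0.578  -0.1103  0.06  ] [ 0.6032 -0.1105  0.06  ] [ 0.578  -0.1101  0.06  ] [ 0.6042 -0.1078  0.06  ] (array([ 0.5776, -0.1103,  0.0602]), np.float64(0.0006447107526602727))
top
[[212 211 211 211 210 211 212 211 211 211 211 211 211 211 211 210 210 210
  210 211 210 210 210 210 210]
 [213 212 212 212 211 212 211 211 211 211 211 211 211 211 212 210 211 210
  211 210 210 210 210 210 210]
 [213 212 212 212 212 211 211 211 211 211 211 211 211 211 211 211 211 211
  210 210 210 210 210 210 210]
 [213 212 212 212 212 212 212 211
[... 3438 characters left out ...]
 229 229
  229 229]
 [229 229 229 125 105 104 105 105 104 104 104 104 106 134 135 229 229 229
  229 229]
 [229 229 229 125 104 104 107 105 102 105 104 105 123 134 216 229 229 229
  229 229]
 [230 229 229 162 105 105 104 104 104 104 105 104 131 134 229 230 230 229
  229 229]
 [229 229 229 229 133 130 129 123 122 109 107 108 135 216 230 230 230 229
  229 230]
 [229 229 229 229 218 134 134 134 135 134 134 134 135 227 229 229 229 229
  229 229]
 [229 230 229 230 229 229 229 217 221 218 165 135 135 229 230 229 229 229
  230 230]
 [230 229 229 229 230 229 229 229 230 229 229 230 229 229 229 229 230 229
  229 230]
 [229 229 229 229 229 229 230 229 229 230 229 230 229 229 229 229 230 229
  229 229]]
```

```bash
python3 - <<'E'
from h import *
np.set_printoptions(precision=4,suppress=True)
for n,lo,hi,r in (('top',112,124,(305,225,365,270)),('side',143,156,(280,250,330,310))):
    im=cv2.imread(f"pics/{n}0.png").astype(int);g=im.mean(2)
    m=np.zeros(g.shape,np.uint8);s=np.s_[r[1]:r[3],r[0]:r[2]]
    m[s]=((g[s]>lo)&(g[s]<hi))*255
    k,l,st,_=cv2.connectedComponentsWithStats(m,connectivity=4);i=1+np.argmax(st[1:,4]);m=(l==i)
    ys,xs=np.nonzero(m);P=np.array([onz(n,(x,y),.034)[:2] for x,y in zip(xs,ys)])
    R=cv2.minAreaRect((P*1000).astype(np.float32));print(n,len(xs),R,P.mean(0)); print(cv2.boxPoints(R))
    C=np.cov(P.T);w,v=np.linalg.eigh(C);print(np.degrees(np.arctan2(v[1,1],v[0,1])))
    # whole dark blob incl. shadow
    im2=(g<165 if n=='top' else g<160); 
# overlay
a=np.radians(9.1)
for o in [np.array([.603,-.1090])]:
    X=lambda x,y,z:[o[0]+x*np.cos(a)-y*np.sin(a),o[1]+x*np.sin(a)+y*np.cos(a),z]
    pts=[X(-.022,.045,.01),X(-.022,-.045,.01),X(.063,-.045,.01),X(.063,.045,.01)]
    blk=[X(.004,.022,.084),X(.004,-.022,.084),X(.030,-.022,.084),X(.030,.022,.084)]
    peg=[X(-.030,0,.06),X(0,0,.06)]; top=[X(-.026,0,.066),X(0,0,.066)]
    pl=[X(-.024,.006,.06),X(0,.006,.06)];pr=[X(-.024,-.006,.06),X(0,-.006,.06)]
    for n,x0,y0,w,h,f in(('top',335,175,50,50,12),('side',340,255,75,75,8)):
        im=cv2.imread(f"pics/{n}0.png");z=cv2.resize(im[y0:y0+h,x0:x0+w],None,fx=f,fy=f,interpolation=cv2.INTER_CUBIC)
        q=lambda L:np.round((proj(n,L)-[x0,y0]+.5)*f-.5).astype(np.int32)
        for L,c,cl in((pts,(0,0,255),1),(blk,(255,0,0),1),(peg,(0,160,0),0),(pl,(255,0,255),0),(pr,(255,0,255),0),(top,(0,200,255),0)): cv2.polylines(z,[q(L)],bool(cl),c,1)
        cv2.imwrite(f"pics/ov_{n}.png",z)
E
```

```text
top 211 ((488.9825744628906, -41.83803176879883), (52.642242431640625, 28.521207809448242), 75.49908447265625) [ 0.4885 -0.0434]
[[468.5856 -63.7499]
 [496.1982 -70.8914]
 [509.3796 -19.9262]
 [481.767  -12.7846]]
76.00857384661633
side 269 ((491.0170593261719, -42.32701873779297), (51.42039489746094, 28.930278778076172), 74.93885040283203) [ 0.4907 -0.0433]
[[470.368  -63.3953]
 [498.3045 -70.9128]
 [511.6661 -21.2588]
 [483.7296 -13.7412]]
75.50930053679053
```

View pics/ov_top.png

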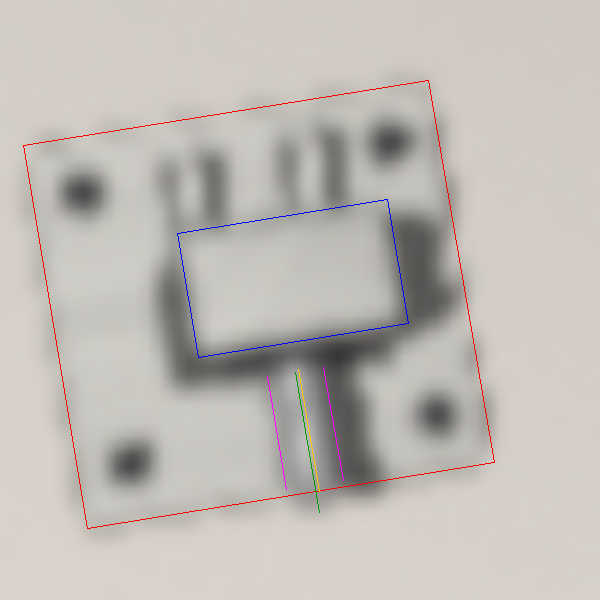

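View pics/ov_side.png

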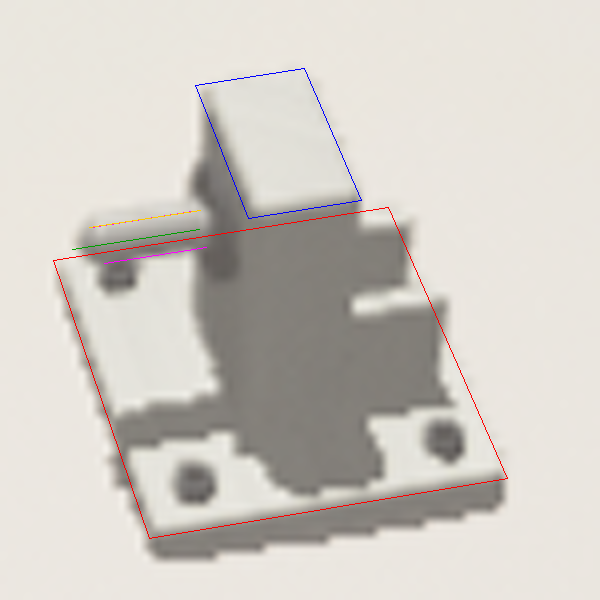

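```bash
cat >> h.py <<'E'
from scipy.spatial.transform import Rotation as Ro
np.set_printoptions(precision=4,suppress=True)
def Rt(q): return Ro.from_quat([q[1],q[2],q[3],q[0]])
def down(psi): # tool x down, tool z at yaw psi deg
    z=np.array([np.cos(np.radians(psi)),np.sin(np.radians(psi)),0]);x=np.array([0,0,-1.]);return Ro.from_matrix(np.c_[x,np.cross(z,x),z])
def rows(p1,R1,n,start=None):
    s=manip.get_state(); p,R=(np.array(s['position']),Rt(s['ee_rot'])) if start is None else start
    rv=(R.inv()*R1).as_rotvec()
    print('turn total deg',np.degrees(rv))
    Rc=R;out=[]
    for i in range(n):
        d=Rc.inv().apply((np.array(p1)-p)/n); out.append((np.round(d,4).tolist(),np.round(np.degrees(rv)/n,2).tolist())); Rc=Rc*Ro.from_rotvec(rv/n)
    for o in out: print(o)
def st():
    s=manip.get_state();R=Rt(s['ee_rot']).as_matrix()
    print('t',s['clock'],'p',s['position'],'x',R[:,0],'z',R[:,2],'zyaw',np.degrees(np.arctan2(R[1,2],R[0,2])),'q',s['qpos'],'F',s['contact_force'],'w',s['width'])
E
python3 - <<'E'
from h import *
rows([.490,-.042,.30],down(-104.5),14)
E
```

```text
turn total deg [78.1541  0.0552  0.0874]
([0.0075, -0.0282, 0.0327], [5.58, 0.0, 0.01])
([0.0075, -0.0249, 0.0353], [5.58, 0.0, 0.01])
([0.0075, -0.0213, 0.0375], [5.58, 0.0, 0.01])
([0.0074, -0.0176, 0.0394], [5.58, 0.0, 0.01])
([0.0074, -0.0137, 0.041], [5.58, 0.0, 0.01])
([0.0074, -0.0096, 0.0421], [5.58, 0.0, 0.01])
([0.0074, -0.0055, 0.0428], [5.58, 0.0, 0.01])
([0.0074, -0.0013, 0.0432], [5.58, 0.0, 0.01])
([0.0074, 0.0029, 0.0431], [5.58, 0.0, 0.01])
([0.0074, 0.0071, 0.0426], [5.58, 0.0, 0.01])
([0.0074, 0.0112, 0.0417], [5.58, 0.0, 0.01])
([0.0074, 0.0152, 0.0404], [5.58, 0.0, 0.01])
([0.0074, 0.0191, 0.0388], [5.58, 0.0, 0.01])
([0.0074, 0.0227, 0.0367], [5.58, 0.0, 0.01])
```

{"op": "arm_command", "data": {
  "targets": [
    {"dp": [0.0075,-0.0282,0.0327],"turn": [5.58,0,0],"grip": 1},
    {"dp": [0.0075,-0.0249,0.0353],"turn": [5.58,0,0],"grip": 1},
    {"dp": [0.0075,-0.0213,0.0375],"turn": [5.58,0,0],"grip": 1},
    {"dp": [0.0075,-0.0176,0.0394],"turn": [5.58,0,0],"grip": 1},
    {"dp": [0.0075,-0.0137,0.041],"turn": [5.58,0,0],"grip": 1},
    {"dp": [0.0075,-0.0096,0.0421],"turn": [5.58,0,0],"grip": 1},
    {"dp": [0.0075,-0.0055,0.0428],"turn": [5.58,0,0],"grip": 1},
    {"dp": [0.0075,-0.0013,0.0432],"turn": [5.58,0,0],"grip": 1}
  ],
  "grip_force": 28
}}

```text
clock: 0.9
position: [0.3896, 0.1954, 0.3443]
ee_rot: [0.575, 0.412, 0.575, -0.412]
contact_force: [1.3, -0.0, 0.2]
width: 0.0855
```

```bash
python3 - <<'E'
from h import *
st(); rows([.490,-.042,.30],down(-104.5),8)
E
```

```text
t 0.9 p [0.3896 0.1954 0.3443] x [-0.0001  0.0001 -1.    ] z [ 0.3223 -0.9466 -0.0001] zyaw -71.19979023106555 q [ 0.3049  0.1123  1.8793  0.0001  1.15   -0.0233] F [ 1.3348 -0.008   0.187 ] w 0.08554191118856143
turn total deg [33.3002 -0.0053  0.0044]
([0.0055, 0.0023, 0.0321], [4.16, -0.0, 0.0])
([0.0055, 0.0046, 0.0319], [4.16, -0.0, 0.0])
([0.0055, 0.007, 0.0315], [4.16, -0.0, 0.0])
([0.0055, 0.0092, 0.0309], [4.16, -0.0, 0.0])
([0.0055, 0.0114, 0.0301], [4.16, -0.0, 0.0])
([0.0055, 0.0136, 0.0292], [4.16, -0.0, 0.0])
([0.0055, 0.0157, 0.0281], [4.16, -0.0, 0.0])
([0.0055, 0.0177, 0.0269], [4.16, -0.0, 0.0])
```

{"op": "arm_command", "data": {
  "targets": [
    {"dp": [0.0055,0.0023,0.0321],"turn": [4.16,0,0],"grip": 1},
    {"dp": [0.0055,0.0046,0.0319],"turn": [4.16,0,0],"grip": 1},
    {"dp": [0.0055,0.007,0.0315],"turn": [4.16,0,0],"grip": 1},
    {"dp": [0.0055,0.0092,0.0309],"turn": [4.16,0,0],"grip": 1},
    {"dp": [0.0055,0.0114,0.0301],"turn": [4.16,0,0],"grip": 1},
    {"dp": [0.0055,0.0136,0.0292],"turn": [4.16,0,0],"grip": 1},
    {"dp": [0.0055,0.0157,0.0281],"turn": [4.16,0,0],"grip": 1},
    {"dp": [0.0055,0.0177,0.0269],"turn": [4.16,0,0],"grip": 1}
  ]
}}

```text
clock: 1.7
position: [0.491, -0.0412, 0.3002]
ee_rot: [-0.433, -0.559, -0.433, 0.559]
contact_force: [-0.2, -0.6, 0.3]
width: 0.0856
```

```bash
python3 - <<'E'
from h import *
st(); rows([.490,-.042,.21],down(-104.5),4)
im=manip.get_image('side');cv2.imwrite('pics/s1.png',cv2.resize(im[130:370,150:470,::-1],None,fx=2.4,fy=2.4,interpolation=cv2.INTER_CUBIC))
E
```

```text
t 1.7 p [ 0.491  -0.0412  0.3002] x [-0.0006  0.0003 -1.    ] z [-0.2496 -0.9684 -0.0002] zyaw -104.45180741625391 q [-0.2251  0.2391  1.8387  0.0002  1.0643  0.027 ] F [-0.1535 -0.6022  0.3426] w 0.08562884944222249
turn total deg [ 0.0482 -0.0114  0.0357]
([0.0225, -0.0002, 0.0003], [0.01, -0.0, 0.01])
([0.0225, -0.0002, 0.0003], [0.01, -0.0, 0.01])
([0.0225, -0.0002, 0.0003], [0.01, -0.0, 0.01])
([0.0225, -0.0002, 0.0003], [0.01, -0.0, 0.01])
```

View pics/s1.png

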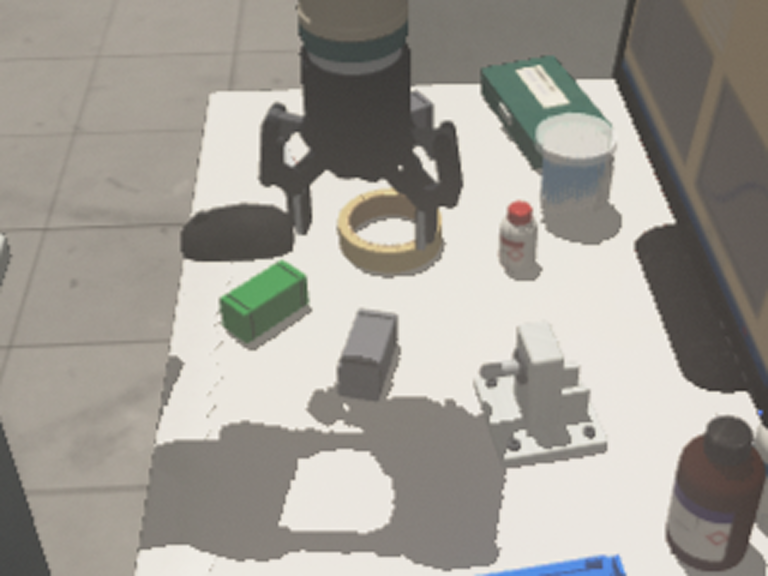

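The gripper is over the near adapter. The green block, at (265,300) in the zoomed side view, clears the fingers. Descending now with the jaws partly closed.

{"op": "arm_command", "data": {
  "targets": [
    {"dp": [0.025,0,0.0005],"turn": [0,0,0],"grip": 0.35},
    {"dp": [0.025,0,0.0005],"turn": [0,0,0],"grip": 0.35},
    {"dp": [0.02,-0.0005,0],"turn": [0,0,0],"grip": 0.35},
    {"dp": [0.02,-0.0005,0],"turn": [0,0,0],"grip": 0.35},
    {"dp": [0.018,0,0],"turn": [0,0,0],"grip": 0.35},
    {"dp": [0.016,0,0],"turn": [0,0,0],"grip": 0.35},
    {"dp": [0,0,0],"turn": [0,0,0],"grip": 0.35}
  ]
}}

```text
clock: 2.45
position: [0.4885, -0.0403, 0.1748]
ee_rot: [-0.433, -0.557, -0.436, 0.559]
contact_force: [-0.9, 0.7, 0.7]
width: 0.0578
```

```bash
python3 - <<'E'
from h import *
st()
for n,r in(('side',(240,340,260,340)),('top',(200,300,280,400))):
    im=manip.get_image(n);cv2.imwrite(f'pics/{n}2.png',cv2.resize(im[r[0]:r[1],r[2]:r[3],::-1],None,fx=5,fy=5,interpolation=cv2.INTER_CUBIC))
E
```

```text
t 2.45 p [ 0.4885 -0.0403  0.1748] x [-0.0051  0.0013 -1.    ] z [-0.2462 -0.9692  0.    ] zyaw -104.25013695846519 q [-0.2243  0.4006  1.9973  0.0001  0.749   0.0243] F [-0.9391  0.7218  0.6703] w 0.05782724532697078
```

View pics/side2.png

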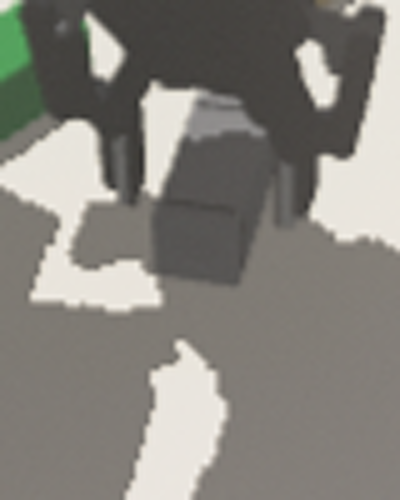

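The jaws straddle the adapter, with fingers at (125,190) and (290,210) in the zoomed side view and the adapter centred at about (213,160). Closing now.

{"op": "arm_command", "data": {
  "targets": [
    {"dp": [-0.0015,0.0015,0],"turn": [0,0,0],"grip": 0.1},
    {"dp": [0,0,0],"turn": [0,0,0],"grip": -0.2},
    {"dp": [0,0,0],"turn": [0,0,0],"grip": -0.5},
    {"dp": [0,0,0],"turn": [0,0,0],"grip": -0.6},
    {"dp": [0,0,0],"turn": [0,0,0],"grip": -0.6},
    {"dp": [0,0,0],"turn": [0,0,0],"grip": -0.6}
  ],
  "grip_force": 28
}}

```text
clock: 3.15
position: [0.4917, -0.0411, 0.1794]
ee_rot: [0.435, 0.559, 0.433, -0.558]
contact_force: [0.2, 0.4, 5.5]
width: 0.0335
```

```bash
python3 - <<'E'
from h import *
st()
E
```

```text
t 3.15 p [ 0.4917 -0.0411  0.1794] x [ 0.0028 -0.0005 -1.    ] z [-0.2464 -0.9692 -0.0002] zyaw -104.26320864791322 q [-0.2245  0.3954  1.9887  0.0002  0.7547  0.0242] F [0.1621 0.4269 5.4758] w 0.03353966217683769
```

{"op": "arm_command", "data": {
  "targets": [
    {"dp": [-0.02,0,0],"turn": [0,0,0],"grip": -0.6},
    {"dp": [-0.03,0,0],"turn": [0,0,0],"grip": -0.6},
    {"dp": [-0.03,0,0],"turn": [0,0,0],"grip": -0.6},
    {"dp": [0,0,0],"turn": [0,0,0],"grip": -0.6}
  ]
}}

```text
clock: 3.55
position: [0.4925, -0.0413, 0.2618]
ee_rot: [0.436, 0.56, 0.432, -0.556]
contact_force: [0.5, -0.3, -0.7]
width: 0.0333
```

```bash
python3 - <<'E'
from h import *
st(); rows([.490,-.1270,.2224],down(-170.9),8)
E
```

```text
t 3.55 p [ 0.4925 -0.0413  0.2618] x [ 0.0083 -0.0018 -1.    ] z [-0.2463 -0.9692 -0.0003] zyaw -104.25725577474155 q [-0.2245  0.2821  1.8922  0.0001  0.9589  0.0243] F [ 0.5117 -0.3015 -0.6601] w 0.03334108490728737
turn total deg [66.6422 -0.3002 -0.4217]
([0.0049, 0.0023, 0.0105], [8.33, -0.04, -0.05])
([0.0049, 0.0038, 0.01], [8.33, -0.04, -0.05])
([0.005, 0.0052, 0.0094], [8.33, -0.04, -0.05])
([0.005, 0.0065, 0.0085], [8.33, -0.04, -0.05])
([0.005, 0.0077, 0.0075], [8.33, -0.04, -0.05])
([0.0049, 0.0087, 0.0063], [8.33, -0.04, -0.05])
([0.0049, 0.0095, 0.0049], [8.33, -0.04, -0.05])
([0.0049, 0.0101, 0.0035], [8.33, -0.04, -0.05])
```

{"op": "arm_command", "data": {
  "targets": [
    {"dp": [0.0049,0.0023,0.0105],"turn": [8.33,0,0],"grip": -0.6},
    {"dp": [0.0049,0.0038,0.01],"turn": [8.33,0,0],"grip": -0.6},
    {"dp": [0.005,0.0052,0.0094],"turn": [8.33,0,0],"grip": -0.6},
    {"dp": [0.005,0.0065,0.0085],"turn": [8.33,0,0],"grip": -0.6},
    {"dp": [0.005,0.0077,0.0075],"turn": [8.33,0,0],"grip": -0.6},
    {"dp": [0.0049,0.0087,0.0063],"turn": [8.33,0,0],"grip": -0.6},
    {"dp": [0.0049,0.0095,0.0049],"turn": [8.33,0,0],"grip": -0.6},
    {"dp": [0.0049,0.0101,0.0035],"turn": [8.33,0,0],"grip": -0.6}
  ]
}}

```text
clock: 4.35
position: [0.4878, -0.1269, 0.2175]
ee_rot: [-0.054, -0.704, -0.054, 0.706]
contact_force: [-0.1, -0.7, 0.0]
width: 0.0338
```

{"op": "arm_command", "data": {
  "targets": [
    {"dp": [0,0,0],"turn": [0,0,0],"grip": -0.6},
    {"dp": [0,0,0],"turn": [0,0,0],"grip": -0.6}
  ]
}}

```text
clock: 4.55
position: [0.4879, -0.1265, 0.218]
ee_rot: [-0.056, -0.704, -0.057, 0.705]
contact_force: [0.4, -0.3, -0.8]
width: 0.0335
```

```bash
python3 - <<'E'
from h import *
st()
for n,r in(('side',(230,350,260,420)),('top',(150,290,280,420))):
    im=manip.get_image(n);cv2.imwrite(f'pics/{n}3.png',im[:,:,::-1]);cv2.imwrite(f'pics/{n}3z.png',cv2.resize(im[r[0]:r[1],r[2]:r[3],::-1],None,fx=4.2 if n=='top' else 5,fy=4.2 if n=='top' else 5,interpolation=cv2.INTER_CUBIC))
E
```

```text
t 4.55 p [ 0.4879 -0.1265  0.218 ] x [-0.0015  0.001  -1.    ] z [-0.9871 -0.1603  0.0014] zyaw -170.7739842550366 q [-0.392   0.353   1.9217  0.0005  0.8687  1.0175] F [ 0.3918 -0.2631 -0.8475] w 0.033492479308807103
```

View pics/side3z.png

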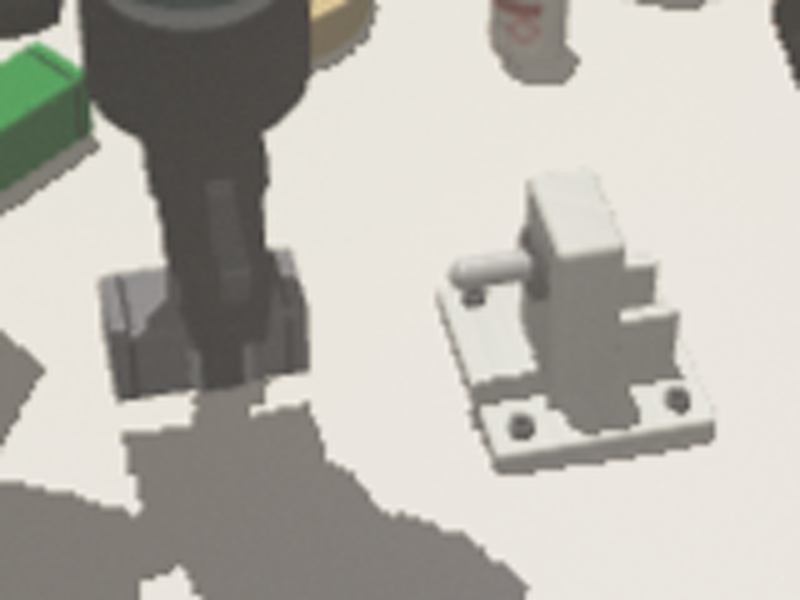

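View pics/top3z.png

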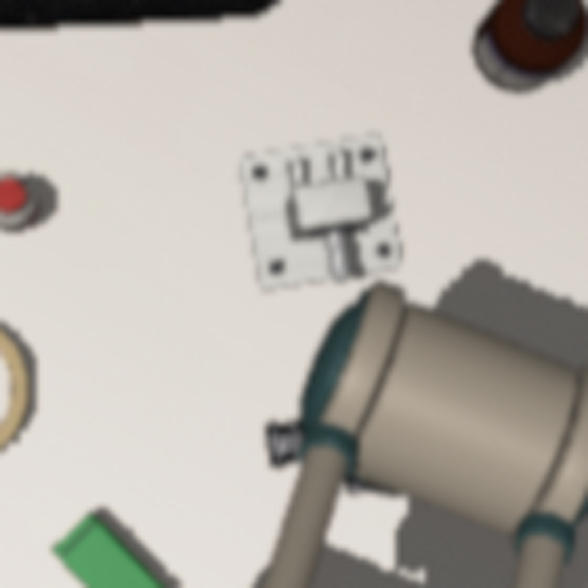

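```bash
cat >> h.py <<'E'
def box(c,yaw,z):
    a=np.radians(yaw);P=[]
    for dz in(-.017,.017):
        for dx,dy in((-.035,-.017),(.035,-.017),(.035,.017),(-.035,.017)):
            P.append([c[0]+dx*np.cos(a)-dy*np.sin(a),c[1]+dx*np.sin(a)+dy*np.cos(a),z+dz])
    return P
def ovl(src,dst,n,x0,y0,w,h,f,polys):
    im=cv2.imread(src);zz=cv2.resize(im[y0:y0+h,x0:x0+w],None,fx=f,fy=f,interpolation=cv2.INTER_CUBIC)
    for L,c in polys:
        q=np.round((proj(n,L)-[x0,y0]+.5)*f-.5).astype(np.int32);cv2.polylines(zz,[q],False,c,1)
    cv2.imwrite(dst,zz)
E
python3 - <<'E'
from h import *
B=box((.4882,-.1267),9.2,.218-.1607)
a=np.radians(9.1);o=np.array([.604,-.1085])
X=lambda x,y,z:[o[0]+x*np.cos(a)-y*np.sin(a),o[1]+x*np.sin(a)+y*np.cos(a),z]
pol=[(B[:4]+B[:1],(0,0,255)),(B[4:]+B[4:5],(255,0,0)),([X(-.03,0,.06),X(0,0,.06)],(0,160,0)),([X(-.024,-.006,.06),X(0,-.006,.06)],(255,0,255)),([X(-.024,0,.066),X(0,0,.066)],(0,200,255))]
f=[X(-.022,.045,.01),X(-.022,-.045,.01),X(.063,-.045,.01),X(.063,.045,.01)];pol.append((f+f[:1],(0,0,255)))
f=[X(.004,.022,.084),X(.004,-.022,.084),X(.030,-.022,.084),X(.030,.022,.084)];pol.append((f+f[:1],(255,0,0)))
ovl('pics/side3.png','pics/ov3.png','side',275,250,135,80,6,pol) if 0 else ovl('pics/side3.png','pics/ov3.png','side',275,255,130,75,6,pol)
E
```

```text
(no output)
```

View pics/ov3.png

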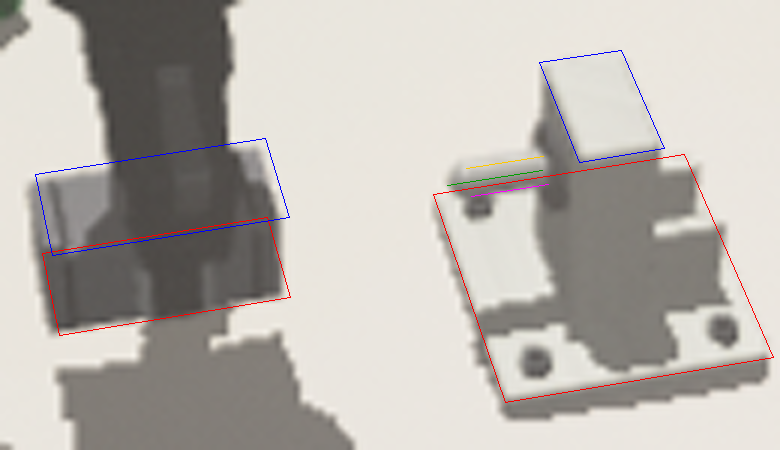

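{"op": "arm_command", "data": {
  "targets": [
    {"dp": [-0.003,0.0005,0],"turn": [0,0,0],"grip": -0.6},
    {"dp": [0,0,-0.015],"turn": [0,0,0],"grip": -0.6},
    {"dp": [0,0,-0.015],"turn": [0,0,0],"grip": -0.6},
    {"dp": [0,0,-0.01],"turn": [0,0,0],"grip": -0.6},
    {"dp": [0,0,-0.005],"turn": [0,0,0],"grip": -0.6},
    {"dp": [0,0,0],"turn": [0,0,0],"grip": -0.6},
    {"dp": [0,0,0],"turn": [0,0,0],"grip": -0.6}
  ]
}}

```text
clock: 5.35
position: [0.5326, -0.1199, 0.2215]
ee_rot: [-0.056, -0.704, -0.056, 0.705]
contact_force: [-0.2, -0.9, -1.6]
width: 0.0336
```

```bash
python3 - <<'E'
from h import *
st()
for n,r in(('side',(250,330,300,420)),('top',(150,290,280,420))):
    im=manip.get_image(n);cv2.imwrite(f'pics/{n}4.png',im[:,:,::-1])
    if n=='side':cv2.imwrite(f'pics/{n}4z.png',cv2.resize(im[r[0]:r[1],r[2]:r[3],::-1],None,fx=6.5,fy=6.5,interpolation=cv2.INTER_CUBIC))
    else:cv2.imwrite(f'pics/{n}4z.png',cv2.resize(im[r[0]:r[1],r[2]:r[3],::-1],None,fx=4.2,fy=4.2,interpolation=cv2.INTER_CUBIC))
E
```

```text
t 5.35 p [ 0.5326 -0.1199  0.2215] x [-0.0011  0.0003 -1.    ] z [-0.9873 -0.1586  0.001 ] zyaw -170.87699982794607 q [-0.3488  0.399   1.827  -0.0001  0.9167  1.0628] F [-0.2179 -0.8865 -1.5767] w 0.0335758979586425
```

View pics/side4z.png

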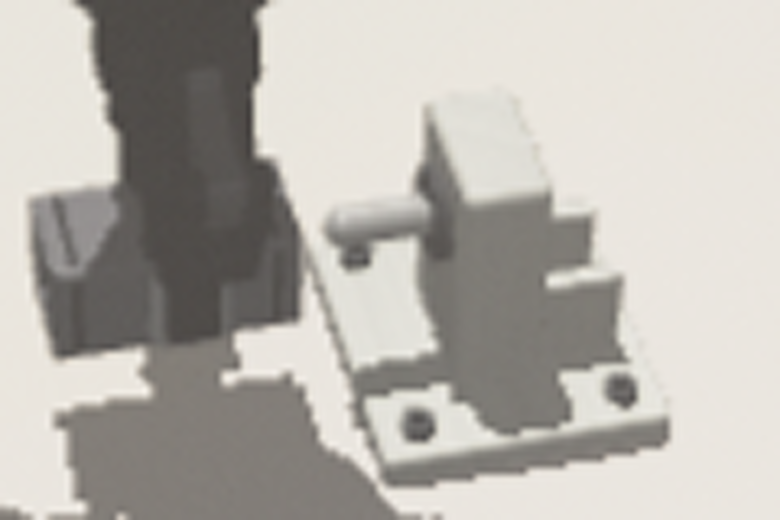

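View pics/top4z.png

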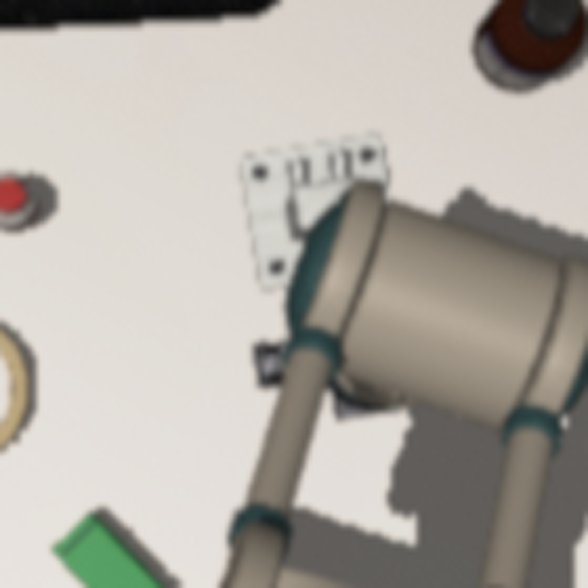

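```bash
python3 - <<'E'
from h import *
u=np.array([np.cos(np.radians(9.1)),np.sin(np.radians(9.1))])
c=np.array([.5326,-.1199])-.002*u
B=box(c,9.1,.2213-.1607)
a=np.radians(9.1);o=np.array([.604,-.1085])
X=lambda x,y,z:[o[0]+x*np.cos(a)-y*np.sin(a),o[1]+x*np.sin(a)+y*np.cos(a),z]
pol=[(B[:4]+B[:1],(0,0,255)),(B[4:]+B[4:5],(255,0,0)),([X(-.04,0,.06),X(0,0,.06)],(0,160,0))]
for s in(-.024,0): pol.append(([X(s,.006*np.cos(t),.06+.006*np.sin(t)) for t in np.linspace(0,6.2832,30)],(255,0,255)))
pol.append(([X(0,.014*np.cos(t),.06+.014*np.sin(t)) for t in np.linspace(0,6.2832,30)],(255,0,0)))
ovl('pics/side4.png','pics/ov4.png','side',302,262,66,50,12,pol)
ovl('pics/side4.png','pics/ov4n.png','side',302,262,66,50,12,[])
E
```

```text
(no output)
```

View pics/ov4.png

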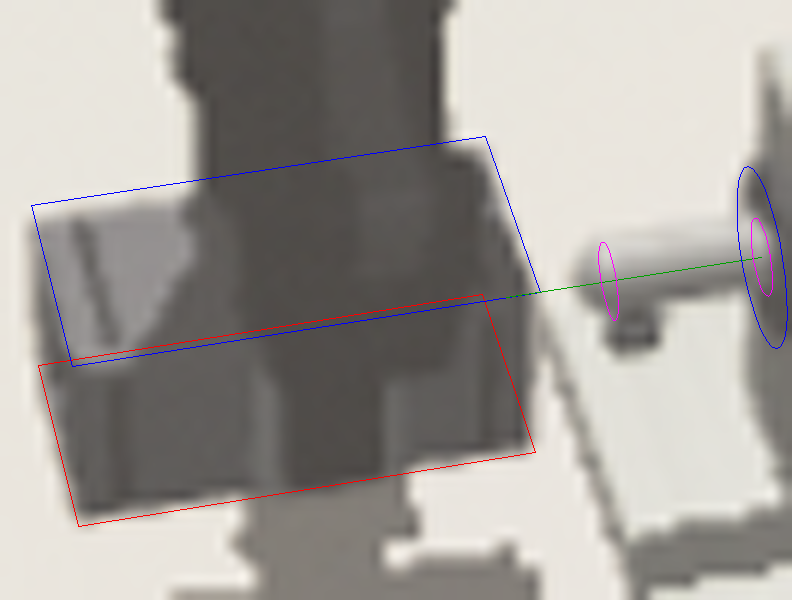

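View pics/ov4n.png

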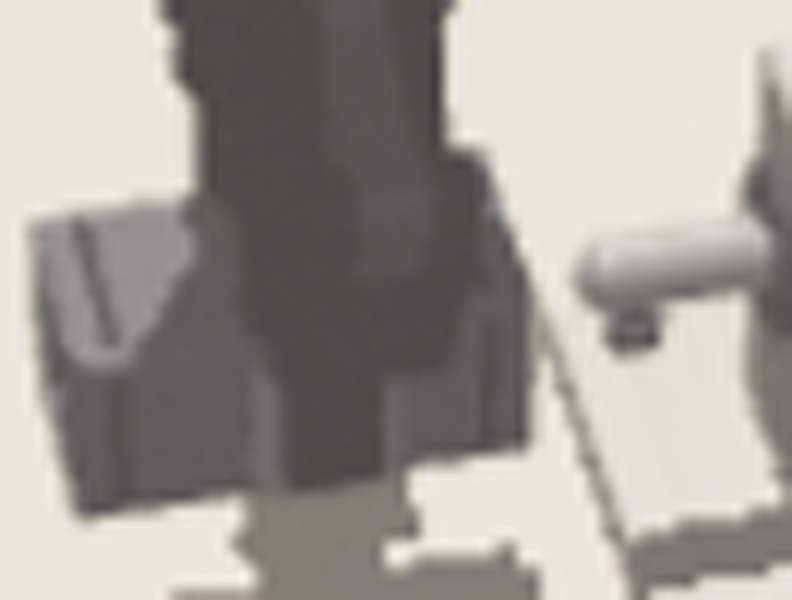

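The peg axis sits within about 1 mm of the line through the adapter's face: the peg nose is at (590,268) and the predicted axis at (600,281). The gap is about 9 mm, so I'll advance gently.

{"op": "arm_command", "data": {
  "targets": [
    {"dp": [-0.0007,-0.0005,-0.003],"turn": [0,0,0],"grip": -0.6},
    {"dp": [0,0,-0.003],"turn": [0,0,0],"grip": -0.6},
    {"dp": [0,0,-0.002],"turn": [0,0,0],"grip": -0.6},
    {"dp": [0,0,-0.002],"turn": [0,0,0],"grip": -0.6},
    {"dp": [0,0,-0.001],"turn": [0,0,0],"grip": -0.6},
    {"dp": [0,0,-0.001],"turn": [0,0,0],"grip": -0.6},
    {"dp": [0,0,0],"turn": [0,0,0],"grip": -0.6}
  ]
}}

```text
clock: 6.15
position: [0.5448, -0.1177, 0.2223]
ee_rot: [0.056, 0.705, 0.056, -0.705]
contact_force: [-0.1, -0.3, -0.9]
width: 0.0337
```

{"op": "arm_command", "data": {
  "targets": [
    {"dp": [0,0,-0.001],"turn": [0,0,0],"grip": -0.6},
    {"dp": [0,0,-0.001],"turn": [0,0,0],"grip": -0.6},
    {"dp": [0,0,-0.001],"turn": [0,0,0],"grip": -0.6},
    {"dp": [0,0,0],"turn": [0,0,0],"grip": -0.6}
  ]
}}

```text
clock: 6.55
position: [0.5476, -0.1172, 0.2223]
ee_rot: [-0.056, -0.705, -0.056, 0.705]
contact_force: [-0.6, 1.0, -1.3]
width: 0.0338
```

{"op": "arm_command", "data": {
  "targets": [
    {"dp": [0,0,-0.001],"turn": [0,0,0],"grip": -0.6},
    {"dp": [0,0,-0.001],"turn": [0,0,0],"grip": -0.6},
    {"dp": [0,0,-0.001],"turn": [0,0,0],"grip": -0.6},
    {"dp": [0,0,0],"turn": [0,0,0],"grip": -0.6}
  ]
}}

```text
clock: 6.95
position: [0.5489, -0.1169, 0.2221]
ee_rot: [-0.056, -0.703, -0.056, 0.707]
contact_force: [-5.9, -2.9, 1.3]
width: 0.0337
```

```bash
python3 - <<'E'
from h import *
st()
im=manip.get_image('side');cv2.imwrite('pics/side5.png',im[:,:,::-1]);ovl('pics/side5.png','pics/s5z.png','side',302,262,66,50,12,[])
E
```

```text
t 6.95 p [ 0.5489 -0.1169  0.2221] x [-0.0055 -0.0002 -1.    ] z [-0.9873 -0.1589  0.0055] zyaw -170.85934987187582 q [-0.3332  0.4178  1.7905 -0.0024  0.9384  1.0795] F [-5.8981 -2.899   1.3303] w 0.03370679832688829
```

View pics/s5z.png

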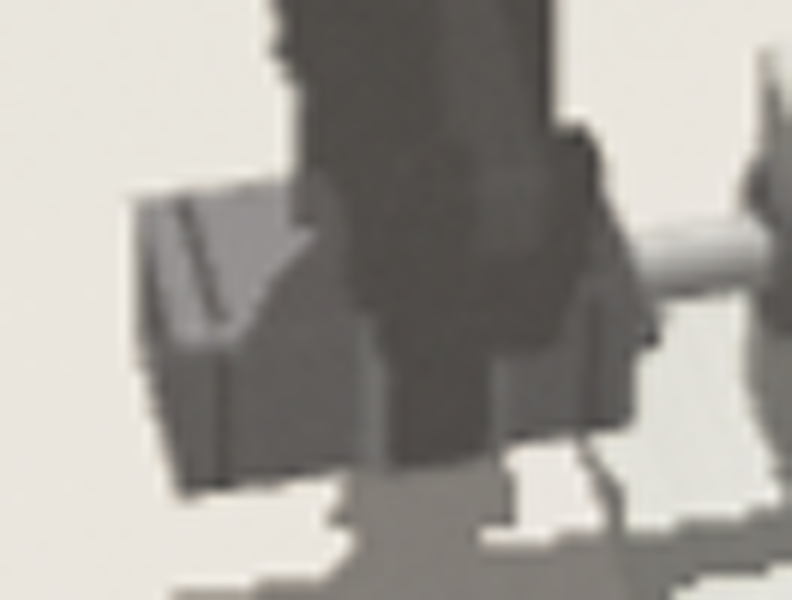

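The force rose to about 6 N with the nose buried only about 5 mm; the face is at about (612,270) and the tip was at 578. That is the dimple end. I'll back off and turn the other end to the peg.

{"op": "arm_command", "data": {
  "targets": [
    {"dp": [0,0,0.005],"turn": [0,0,0],"grip": -0.6},
    {"dp": [0,0,0.015],"turn": [0,0,0],"grip": -0.6},
    {"dp": [0,0,0.02],"turn": [0,0,0],"grip": -0.6},
    {"dp": [0,0,0.02],"turn": [0,0,0],"grip": -0.6},
    {"dp": [0,0,0],"turn": [-7,0,0],"grip": -0.6},
    {"dp": [0,0,0],"turn": [-7,0,0],"grip": -0.6},
    {"dp": [0,0,0],"turn": [-8,0,0],"grip": -0.6},
    {"dp": [0,0,0],"turn": [-8,0,0],"grip": -0.6}
  ]
}}

```text
clock: 7.8
position: [0.4918, -0.1263, 0.2227]
ee_rot: [0.239, 0.666, 0.238, -0.665]
contact_force: [0.4, 0.6, -1.4]
width: 0.0332
```

{"op": "arm_command", "data": {
  "targets": [
    {"dp": [0,0,0],"turn": [-8,0,0],"grip": -0.6},
    {"dp": [0,0,0],"turn": [-8,0,0],"grip": -0.6},
    {"dp": [0,0,0],"turn": [-8,0,0],"grip": -0.6},
    {"dp": [0,0,0],"turn": [-8,0,0],"grip": -0.6},
    {"dp": [0,0,0],"turn": [-8,0,0],"grip": -0.6},
    {"dp": [0,0,0],"turn": [-8,0,0],"grip": -0.6},
    {"dp": [0,0,0],"turn": [-8,0,0],"grip": -0.6},
    {"dp": [0,0,0],"turn": [-8,0,0],"grip": -0.6}
  ]
}}

```text
clock: 8.6
position: [0.4918, -0.1262, 0.2226]
ee_rot: [0.556, 0.439, 0.554, -0.438]
contact_force: [-0.8, -0.4, -1.4]
width: 0.0338
```

{"op": "arm_command", "data": {
  "targets": [
    {"dp": [0,0,0],"turn": [-8,0,0],"grip": -0.6},
    {"dp": [0,0,0],"turn": [-8,0,0],"grip": -0.6},
    {"dp": [0,0,0],"turn": [-8,0,0],"grip": -0.6},
    {"dp": [0,0,0],"turn": [-8,0,0],"grip": -0.6},
    {"dp": [0,0,0],"turn": [-8,0,0],"grip": -0.6},
    {"dp": [0,0,0],"turn": [-8,0,0],"grip": -0.6},
    {"dp": [0,0,0],"turn": [-8,0,0],"grip": -0.6},
    {"dp": [0,0,0],"turn": [-8,0,0],"grip": -0.6}
  ]
}}

```text
clock: 9.4
position: [0.4918, -0.1263, 0.2226]
ee_rot: [0.704, 0.078, 0.702, -0.078]
contact_force: [0.0, -0.7, -0.7]
width: 0.0335
```

{"op": "arm_command", "data": {
  "targets": [
    {"dp": [0,0,0],"turn": [-8,0,0],"grip": -0.6},
    {"dp": [0,0,0],"turn": [-7,0,0],"grip": -0.6},
    {"dp": [0,0,0],"turn": [-7,0,0],"grip": -0.6},
    {"dp": [0,0,0],"turn": [0,0,0],"grip": -0.6},
    {"dp": [0,0,0],"turn": [0,0,0],"grip": -0.6}
  ]
}}

```text
clock: 9.9
position: [0.4916, -0.1262, 0.2225]
ee_rot: [0.705, -0.055, 0.705, 0.055]
contact_force: [-0.2, 0.0, -2.2]
width: 0.0335
```

```bash
python3 - <<'E'
from h import *
st()
im=manip.get_image('side');cv2.imwrite('pics/side6.png',im[:,:,::-1]);ovl('pics/side6.png','pics/s6z.png','side',275,255,130,75,6,[])
E
```

```text
t 9.9 p [ 0.4916 -0.1262  0.2225] x [ 0.0012  0.     -1.    ] z [0.9879 0.1554 0.0011] zyaw 8.93869042707972 q [-0.3887  0.3505  1.9102  0.0006  0.8798 -2.1159] F [-0.1517  0.0187 -2.2279] w 0.03349481143529325
```

View pics/s6z.png

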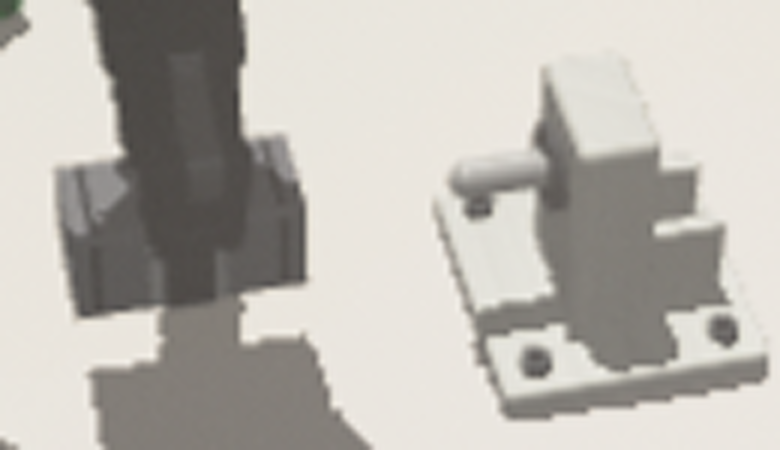

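{"op": "arm_command", "data": {
  "targets": [
    {"dp": [0,0,0.01],"turn": [-0.2,0,0],"grip": -0.6},
    {"dp": [0,0,0.015],"turn": [0,0,0],"grip": -0.6},
    {"dp": [0,0,0.012],"turn": [0,0,0],"grip": -0.6},
    {"dp": [0,0,0.006],"turn": [0,0,0],"grip": -0.6},
    {"dp": [0,0,0.002],"turn": [0,0,0],"grip": -0.6},
    {"dp": [0,0,0.001],"turn": [0,0,0],"grip": -0.6},
    {"dp": [0,0,0.001],"turn": [0,0,0],"grip": -0.6},
    {"dp": [0,0,0],"turn": [0,0,0],"grip": -0.6}
  ]
}}

```text
clock: 10.75
position: [0.5375, -0.1186, 0.2223]
ee_rot: [0.705, -0.057, 0.705, 0.057]
contact_force: [-0.3, -0.2, -1.5]
width: 0.0334
```

{"op": "arm_command", "data": {
  "targets": [
    {"dp": [0,0,0.001],"turn": [0,0,0],"grip": -0.6},
    {"dp": [0,0,0.001],"turn": [0,0,0],"grip": -0.6},
    {"dp": [0,0,0.001],"turn": [0,0,0],"grip": -0.6},
    {"dp": [0,0,0.001],"turn": [0,0,0],"grip": -0.6},
    {"dp": [0,0,0],"turn": [0,0,0],"grip": -0.6}
  ]
}}

```text
clock: 11.25
position: [0.5418, -0.118, 0.2224]
ee_rot: [0.705, -0.057, 0.705, 0.057]
contact_force: [0.4, -0.2, -0.7]
width: 0.0337
```

{"op": "arm_command", "data": {
  "targets": [
    {"dp": [0,0,0.001],"turn": [0,0,0],"grip": -0.6},
    {"dp": [0,0,0.001],"turn": [0,0,0],"grip": -0.6},
    {"dp": [0,0,0.001],"turn": [0,0,0],"grip": -0.6},
    {"dp": [0,0,0.001],"turn": [0,0,0],"grip": -0.6},
    {"dp": [0,0,0],"turn": [0,0,0],"grip": -0.6}
  ]
}}

```text
clock: 11.75
position: [0.5458, -0.1174, 0.2224]
ee_rot: [0.705, -0.057, 0.705, 0.057]
contact_force: [-0.5, 0.6, -0.9]
width: 0.0336
```

{"op": "arm_command", "data": {
  "targets": [
    {"dp": [0,0,0.001],"turn": [0,0,0],"grip": -0.6},
    {"dp": [0,0,0.001],"turn": [0,0,0],"grip": -0.6},
    {"dp": [0,0,0.001],"turn": [0,0,0],"grip": -0.6},
    {"dp": [0,0,0],"turn": [0,0,0],"grip": -0.6}
  ]
}}

```text
clock: 12.15
position: [0.5488, -0.1169, 0.2224]
ee_rot: [0.705, -0.057, 0.705, 0.057]
contact_force: [0.3, 0.9, -1.4]
width: 0.0332
```

{"op": "arm_command", "data": {
  "targets": [
    {"dp": [0,0,0.0015],"turn": [0,0,0],"grip": -0.6},
    {"dp": [0,0,0.0015],"turn": [0,0,0],"grip": -0.6},
    {"dp": [0,0,0.0015],"turn": [0,0,0],"grip": -0.6},
    {"dp": [0,0,0.0015],"turn": [0,0,0],"grip": -0.6},
    {"dp": [0,0,0],"turn": [0,0,0],"grip": -0.6}
  ]
}}

```text
clock: 12.65
position: [0.5548, -0.1159, 0.2224]
ee_rot: [0.705, -0.057, 0.705, 0.057]
contact_force: [0.2, -0.5, -0.6]
width: 0.0337
```

{"op": "arm_command", "data": {
  "targets": [
    {"dp": [0,0,0.0015],"turn": [0,0,0],"grip": -0.6},
    {"dp": [0,0,0.0015],"turn": [0,0,0],"grip": -0.6},
    {"dp": [0,0,0.0015],"turn": [0,0,0],"grip": -0.6},
    {"dp": [0,0,0.001],"turn": [0,0,0],"grip": -0.6},
    {"dp": [0,0,0],"turn": [0,0,0],"grip": -0.6}
  ]
}}

```text
clock: 13.15
position: [0.5601, -0.115, 0.2224]
ee_rot: [0.705, -0.057, 0.705, 0.057]
contact_force: [-0.2, -0.1, -1.1]
width: 0.0333
```

```bash
python3 - <<'E'
from h import *
st()
im=manip.get_image('side');cv2.imwrite('pics/side7.png',im[:,:,::-1]);ovl('pics/side7.png','pics/s7z.png','side',302,262,66,50,12,[])
E
```

```text
t 13.15 p [ 0.5601 -0.115   0.2224] x [ 0.0002  0.     -1.    ] z [0.9869 0.1616 0.0002] zyaw 9.299702662679202 q [-0.3242  0.429   1.7686  0.0001  0.9437 -2.0574] F [-0.2271 -0.132  -1.117 ] w 0.03328888342487357
```

View pics/s7z.png

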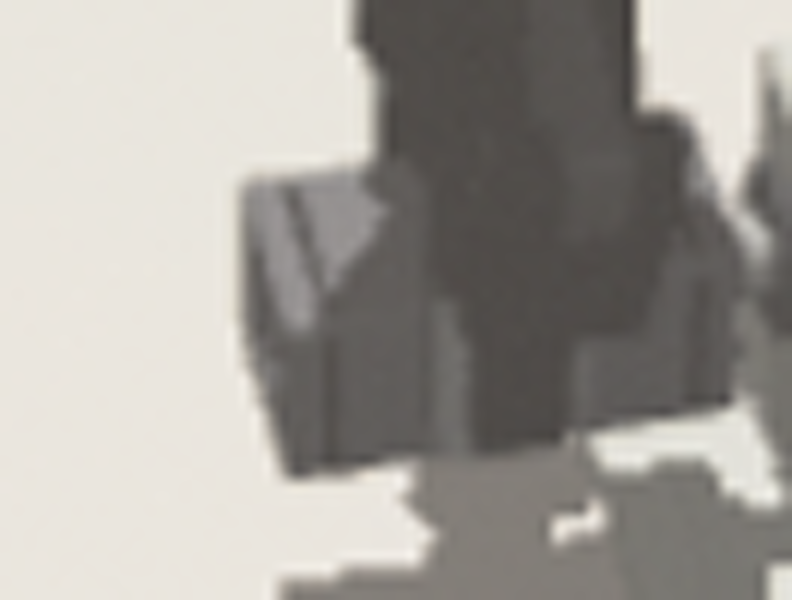

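The adapter has slid well onto the peg with no force, so this is the bore end. Continuing until it meets the shoulder.

{"op": "arm_command", "data": {
  "targets": [
    {"dp": [0,0,0.0015],"turn": [0,0,0],"grip": -0.6},
    {"dp": [0,0,0.0015],"turn": [0,0,0],"grip": -0.6},
    {"dp": [0,0,0.001],"turn": [0,0,0],"grip": -0.6},
    {"dp": [0,0,0.001],"turn": [0,0,0],"grip": -0.6},
    {"dp": [0,0,0],"turn": [0,0,0],"grip": -0.6}
  ]
}}

```text
clock: 13.7
position: [0.565, -0.1142, 0.2224]
ee_rot: [0.705, -0.057, 0.705, 0.057]
contact_force: [0.7, -0.8, -0.7]
width: 0.0339
```

{"op": "arm_command", "data": {
  "targets": [
    {"dp": [0,0,0.001],"turn": [0,0,0],"grip": -0.6},
    {"dp": [0,0,0.001],"turn": [0,0,0],"grip": -0.6},
    {"dp": [0,0,0],"turn": [0,0,0],"grip": -0.6}
  ]
}}

```text
clock: 14.0
position: [0.567, -0.1139, 0.2224]
ee_rot: [0.705, -0.057, 0.705, 0.057]
contact_force: [-0.1, 0.3, -1.1]
width: 0.0336
```

{"op": "arm_command", "data": {
  "targets": [
    {"dp": [0,0,0.001],"turn": [0,0,0],"grip": -0.6},
    {"dp": [0,0,0.001],"turn": [0,0,0],"grip": -0.6},
    {"dp": [0,0,0],"turn": [0,0,0],"grip": -0.6}
  ]
}}

```text
clock: 14.3
position: [0.5684, -0.1136, 0.2223]
ee_rot: [0.704, -0.057, 0.705, 0.057]
contact_force: [-2.9, -0.4, -0.1]
width: 0.0339
```

{"op": "arm_command", "data": {
  "targets": [
    {"dp": [0,0,0.001],"turn": [0,0,0],"grip": -0.6},
    {"dp": [0,0,0],"turn": [0,0,0],"grip": -0.6}
  ]
}}

```text
clock: 14.5
position: [0.5687, -0.1135, 0.2222]
ee_rot: [0.704, -0.057, 0.706, 0.057]
contact_force: [-4.7, -1.2, 1.4]
width: 0.0333
```

{"op": "arm_command", "data": {
  "targets": [
    {"dp": [0,0,0.001],"turn": [0,0,0],"grip": -0.6},
    {"dp": [0,0,0.001],"turn": [0,0,0],"grip": -0.6},
    {"dp": [0,0,0],"turn": [0,0,0],"grip": -0.6},
    {"dp": [0,0,0],"turn": [0,0,0],"grip": -0.6}
  ]
}}

```text
clock: 14.9
position: [0.5694, -0.1134, 0.222]
ee_rot: [0.702, -0.057, 0.707, 0.058]
contact_force: [-7.8, -4.2, 2.9]
width: 0.0336
```

```bash
python3 - <<'E'
from h import *
st()
im=manip.get_image('side');cv2.imwrite('pics/side8.png',im[:,:,::-1]);ovl('pics/side8.png','pics/s8z.png','side',302,262,66,50,12,[])
E
```

```text
t 14.9 p [ 0.5694 -0.1134  0.222 ] x [-0.0074 -0.0002 -1.    ] z [ 0.9867  0.1623 -0.0073] zyaw 9.338883978549903 q [-0.3156  0.4419  1.746  -0.0031  0.9607 -2.0476] F [-7.795  -4.1635  2.8823] w 0.033561259086450114
```

View pics/s8z.png

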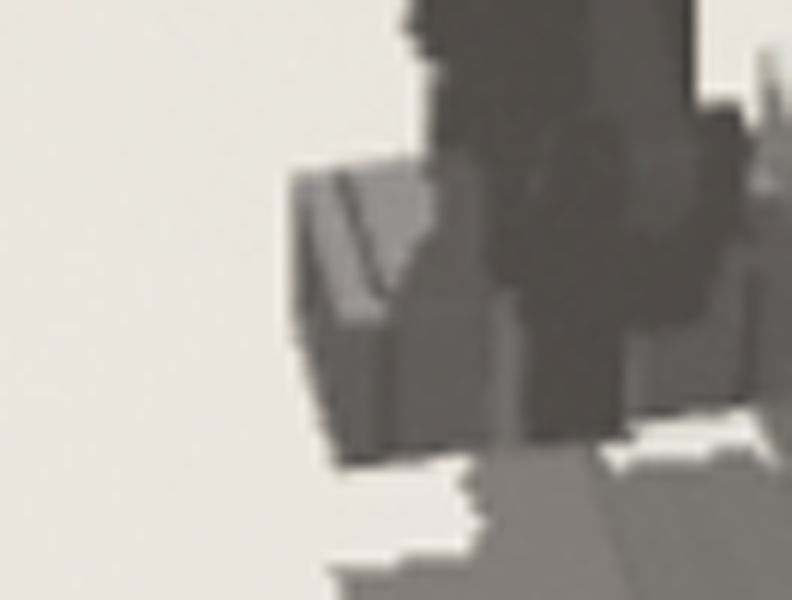

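It is home: force about 8.5 N, TCP at the expected stop and no peg visible. The bore is at the tool's +z end. Backing off next, then working out the reach for tilting up.

{"op": "arm_command", "data": {
  "targets": [
    {"dp": [0,0,-0.004],"turn": [0,0,0],"grip": -0.6},
    {"dp": [0,0,-0.008],"turn": [0,0,0],"grip": -0.6},
    {"dp": [0,0,-0.015],"turn": [0,0,0],"grip": -0.6},
    {"dp": [0,0,-0.02],"turn": [0,0,0],"grip": -0.6},
    {"dp": [0,0,-0.02],"turn": [0,0,0],"grip": -0.6},
    {"dp": [-0.01,0,-0.02],"turn": [0,0,0],"grip": -0.6},
    {"dp": [-0.03,0,-0.01],"turn": [0,0,0],"grip": -0.6},
    {"dp": [-0.03,0,0],"turn": [0,0,0],"grip": -0.6}
  ]
}}

```text
clock: 15.75
position: [0.4742, -0.1285, 0.2925]
ee_rot: [0.704, -0.056, 0.706, 0.058]
contact_force: [1.8, 0.3, -0.8]
width: 0.0334
```

```bash
python3 - <<'E'
from h import *
st()
from scipy.optimize import least_squares
s=manip.get_state()
D=[([.255,.515,.4039],[.98997,.2766,1.5061]),([.3896,.1954,.3443],[.3049,.1123,1.8793]),([.491,-.0412,.3002],[-.2251,.2391,1.8387]),([.5326,-.1199,.2215],[-.3488,.399,1.827]),([.4916,-.1262,.2225],[-.3887,.3505,1.9102]),([.567,-.1139,.2224],[-.3156,.4419,1.746])]
D.append((list(s['position']),list(s['qpos'][:3])))
def f(v):
    L1,e,L2,f2,h,d,a=v;o=[]
    for p,q in D:
        c,sn=np.cos(q[0]),np.sin(q[0]);r=p[0]*c+p[1]*sn;lat=-p[0]*sn+p[1]*c
        A,B=q[1],q[1]+q[2]
        o+= [a+L1*np.sin(A)+L2*np.sin(B)+f2*np.cos(B)-r, h+L1*np.cos(A)+L2*np.cos(B)-f2*np.sin(B)-p[2], lat-d]
    return o
R=least_squares(f,[.4,0,.4,0,.2,.07,0]);print(R.x,np.abs(R.fun).max())
E
```

```text
t 15.75 p [ 0.4742 -0.1285  0.2925] x [-0.0025  0.0014 -1.    ] z [ 0.987   0.1607 -0.0022] zyaw 9.246701294578639 q [-0.4066  0.2458  1.8518  0.0004  1.0467 -2.1389] F [ 1.8088  0.2907 -0.8243] w 0.033444378608359214
[ 0.6219  1.7082  0.4208  0.0587 -0.0484  0.0692  0.001 ] 0.0018571767380894943
```

```bash
python3 - <<'E'
from h import *
rows([.40,-.03,.50],down(-10),8)
E
```

```text
turn total deg [19.2466 -0.1425 -0.0807]
([-0.0259, 0.0137, -0.0072], [2.41, -0.02, -0.01])
([-0.0259, 0.0134, -0.0078], [2.41, -0.02, -0.01])
([-0.0259, 0.013, -0.0083], [2.41, -0.02, -0.01])
([-0.0259, 0.0127, -0.0089], [2.41, -0.02, -0.01])
([-0.0259, 0.0123, -0.0094], [2.41, -0.02, -0.01])
([-0.0259, 0.0119, -0.0099], [2.41, -0.02, -0.01])
([-0.0259, 0.0114, -0.0104], [2.41, -0.02, -0.01])
([-0.0259, 0.011, -0.0108], [2.41, -0.02, -0.01])
```

{"op": "arm_command", "data": {
  "targets": [
    {"dp": [-0.026,0.0137,-0.007],"turn": [2.4,0,0],"grip": -0.6},
    {"dp": [-0.026,0.0134,-0.008],"turn": [2.4,0,0],"grip": -0.6},
    {"dp": [-0.026,0.013,-0.008],"turn": [2.4,0,0],"grip": -0.6},
    {"dp": [-0.026,0.0127,-0.009],"turn": [2.4,0,0],"grip": -0.6},
    {"dp": [-0.026,0.0123,-0.009],"turn": [2.4,0,0],"grip": -0.6},
    {"dp": [-0.026,0.0119,-0.01],"turn": [2.4,0,0],"grip": -0.6},
    {"dp": [-0.026,0.0114,-0.01],"turn": [2.4,0,0],"grip": -0.6},
    {"dp": [-0.026,0.011,-0.01],"turn": [2.4,0,0],"grip": -0.6}
  ]
}}

```text
clock: 16.55
position: [0.4023, -0.0295, 0.5016]
ee_rot: [0.705, 0.062, 0.704, -0.061]
contact_force: [0.7, -1.0, -0.8]
width: 0.0336
```

```bash
python3 - <<'E'
from h import *
st()
q=np.radians(-10);T=Ro.from_matrix(np.c_[[np.cos(q),np.sin(q),0],[-np.sin(q),np.cos(q),0],[0,0,1.]])
rows([.385,.002,.70],T,16)
E
```

```text
t 16.55 p [ 0.4023 -0.0295  0.5016] x [ 0.0017  0.0003 -1.    ] z [ 0.9848 -0.1736  0.0016] zyaw -9.997620291426676 q [-0.2465 -0.0349  1.6368  0.0007  1.5381 -1.6429] F [ 0.6909 -1.0187 -0.8011] w 0.03360327876176117
turn total deg [ -0.0263 -89.9078  -0.03  ]
([-0.0124, 0.0018, -0.0014], [-0.0, -5.62, -0.0])
([-0.0125, 0.0018, -0.0002], [-0.0, -5.62, -0.0])
([-0.0124, 0.0018, 0.0011], [-0.0, -5.62, -0.0])
([-0.0123, 0.0018, 0.0023], [-0.0, -5.62, -0.0])
([-0.012, 0.0018, 0.0035], [-0.0, -5.62, -0.0])
([-0.0116, 0.0018, 0.0046], [-0.0, -5.62, -0.0])
([-0.0111, 0.0018, 0.0057], [-0.0, -5.62, -0.0])
([-0.0105, 0.0018, 0.0068], [-0.0, -5.62, -0.0])
([-0.0098, 0.0018, 0.0078], [-0.0, -5.62, -0.0])
([-0.0089, 0.0018, 0.0087], [-0.0, -5.62, -0.0])
([-0.0081, 0.0018, 0.0095], [-0.0, -5.62, -0.0])
([-0.0071, 0.0018, 0.0103], [-0.0, -5.62, -0.0])
([-0.006, 0.0018, 0.0109], [-0.0, -5.62, -0.0])
([-0.0049, 0.0018, 0.0115], [-0.0, -5.62, -0.0])
([-0.0038, 0.0018, 0.0119], [-0.0, -5.62, -0.0])
([-0.0026, 0.0018, 0.0122], [-0.0, -5.62, -0.0])
```

{"op": "arm_command", "data": {
  "targets": [
    {"dp": [-0.0124,0.0018,-0.0014],"turn": [0,-5.62,0],"grip": -0.6},
    {"dp": [-0.0125,0.0018,-0.0002],"turn": [0,-5.62,0],"grip": -0.6},
    {"dp": [-0.0124,0.0018,0.0011],"turn": [0,-5.62,0],"grip": -0.6},
    {"dp": [-0.0123,0.0018,0.0023],"turn": [0,-5.62,0],"grip": -0.6},
    {"dp": [-0.012,0.0018,0.0035],"turn": [0,-5.62,0],"grip": -0.6},
    {"dp": [-0.0116,0.0018,0.0046],"turn": [0,-5.62,0],"grip": -0.6},
    {"dp": [-0.0111,0.0018,0.0057],"turn": [0,-5.62,0],"grip": -0.6},
    {"dp": [-0.0105,0.0018,0.0068],"turn": [0,-5.62,0],"grip": -0.6}
  ]
}}

```text
clock: 17.35
position: [0.3939, -0.0138, 0.6001]
ee_rot: [0.921, 0.033, 0.38, -0.08]
contact_force: [0.2, -0.3, -1.4]
width: 0.0335
```

{"op": "arm_command", "data": {
  "targets": [
    {"dp": [-0.0098,0.0018,0.0078],"turn": [0,-5.62,0],"grip": -0.6},
    {"dp": [-0.0089,0.0018,0.0087],"turn": [0,-5.62,0],"grip": -0.6},
    {"dp": [-0.0081,0.0018,0.0095],"turn": [0,-5.62,0],"grip": -0.6},
    {"dp": [-0.0071,0.0018,0.0103],"turn": [0,-5.62,0],"grip": -0.6},
    {"dp": [-0.006,0.0018,0.0109],"turn": [0,-5.62,0],"grip": -0.6},
    {"dp": [-0.0049,0.0018,0.0115],"turn": [0,-5.62,0],"grip": -0.6},
    {"dp": [-0.0038,0.0018,0.0119],"turn": [0,-5.62,0],"grip": -0.6},
    {"dp": [-0.0026,0.0018,0.0122],"turn": [0,-5.62,0],"grip": -0.6}
  ]
}}

```text
clock: 18.15
position: [0.3845, 0.0017, 0.7008]
ee_rot: [0.996, 0.0, 0.003, -0.086]
contact_force: [1.5, -3.8, 36.2]
width: 0.0334
```

```bash
python3 - <<'E'
from h import *
st()
q=np.radians(-10);T=Ro.from_matrix(np.c_[[np.cos(q),np.sin(q),0],[-np.sin(q),np.cos(q),0],[0,0,1.]])
rows([.385,.002,.70],T,1)
E
```

```text
t 18.15 p [0.3845 0.0017 0.7008] x [ 0.9853 -0.1708 -0.0051] z [ 0.005  -0.0011  1.    ] zyaw -11.783803275554135 q [-0.1828 -0.3881  1.8586  0.105   0.1061 -1.6751] F [ 1.463  -3.7709 36.2391] w 0.03339850988987888
turn total deg [-0.0096 -0.2948 -0.1636]
([0.0004, 0.0004, -0.0008], [-0.01, -0.29, -0.16])
```

```bash
python3 - <<'E'
from h import *
st()
im=manip.get_image('side');cv2.imwrite('pics/side9.png',im[:,:,::-1]);st();print(manip.get_state()['moment'])
E
```

```text
t 18.15 p [0.3845 0.0017 0.7008] x [ 0.9853 -0.1708 -0.0051] z [ 0.005  -0.0011  1.    ] zyaw -11.783803275554135 q [-0.1828 -0.3881  1.8586  0.105   0.1061 -1.6751] F [ 1.463  -3.7709 36.2391] w 0.03339850988987888
t 18.2 p [0.384  0.0019 0.7017] x [ 0.9854 -0.1701 -0.0052] z [ 0.0051 -0.0011  1.    ] zyaw -12.024774492447252 q [-0.1825 -0.3891  1.8569  0.1064  0.1089 -1.6765] F [-0.4622  0.146  -0.6986] w 0.03374976823606926
[0.0775 0.6003 0.034 ]
```

View pics/side9.png

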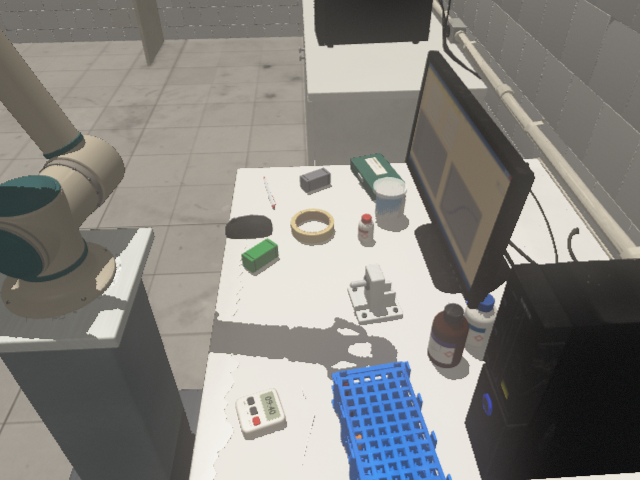

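The 36 N reading was a brief bump: joint 5 is at its lower stop (0.106) and the force is now zero. The arm and adapter touch nothing. I'll move back and up to get joint 5 off its limit.

{"op": "arm_command", "data": {
  "targets": [
    {"dp": [-0.004,0,0.008],"turn": [0,0,0],"grip": -0.6},
    {"dp": [-0.006,0,0.012],"turn": [0,0,0],"grip": -0.6},
    {"dp": [-0.008,0,0.015],"turn": [0,0,0],"grip": -0.6},
    {"dp": [-0.008,0,0.015],"turn": [0,0,0],"grip": -0.6},
    {"dp": [-0.008,0,0.015],"turn": [0,0,0],"grip": -0.6},
    {"dp": [-0.006,0,0.01],"turn": [0,0,0],"grip": -0.6},
    {"dp": [0,0,0.002],"turn": [0,0,0],"grip": -0.6},
    {"dp": [0,0,0],"turn": [0,0,0],"grip": -0.6}
  ]
}}

```text
clock: 19.0
position: [0.3461, 0.0081, 0.7786]
ee_rot: [0.996, 0.0, 0.003, -0.086]
contact_force: [-0.1, 0.7, -2.4]
width: 0.0334
```

```bash
python3 - <<'E'
from h import *
st()
s=manip.get_state();q=np.radians(-10);T=Ro.from_matrix(np.c_[[np.cos(q),np.sin(q),0],[-np.sin(q),np.cos(q),0],[0,0,1.]])
rows(s['position'],T,1)
im=manip.get_image('top');cv2.imwrite('pics/top9.png',im[:,:,::-1]);ovl('pics/top9.png','pics/t9z.png','top',220,130,200,150,4,[])
E
```

```text
t 19.0 p [0.3461 0.0081 0.7786] x [ 0.9852 -0.1714 -0.0056] z [ 0.0055 -0.0011  1.    ] zyaw -11.16928034924945 q [-0.1863 -0.4453  1.6974  0.0441  0.3246 -1.6126] F [-0.1439  0.6521 -2.4431] w 0.03340621998282227
turn total deg [-0.007  -0.323  -0.1317]
([0.0, 0.0, 0.0], [-0.01, -0.32, -0.13])
```

View pics/t9z.png

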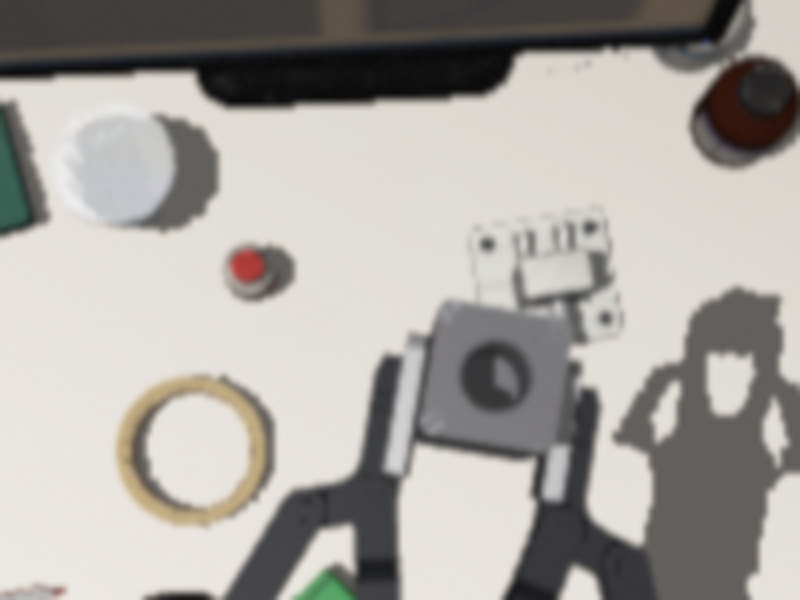

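The top view shows the adapter upright in the jaws, with its mouth at (495,377) facing the camera and deeply shaded. I'll trim the 0.3° tilt, let it settle and check.

{"op": "arm_command", "data": {
  "targets": [
    {"dp": [0,0,0],"turn": [0,-0.3,0],"grip": -0.6},
    {"dp": [0,0,0],"turn": [0,0,0],"grip": -0.6},
    {"dp": [0,0,0],"turn": [0,0,0],"grip": -0.6},
    {"dp": [0,0,0],"turn": [0,0,0],"grip": -0.6}
  ]
}}

```text
clock: 19.45
position: [0.3466, 0.0081, 0.7783]
ee_rot: [0.996, 0.0, 0.0, -0.086]
contact_force: [-0.5, -0.2, -1.3]
width: 0.0336
```

```bash
python3 - <<'E'
from h import *
st()
im=manip.get_image('top');cv2.imwrite('pics/topf.png',im[:,:,::-1]);d=cv2.absdiff(cv2.imread('pics/topf.png'),cv2.imread('pics/top0.png'));cv2.imwrite('pics/d.png',d)
st(); manip.sign_off()
E
```

```text
t 19.45 p [0.3466 0.0081 0.7783] x [ 0.9852 -0.1712 -0.0009] z [ 0.0009 -0.0002  1.    ] zyaw -15.153844068512406 q [-0.1862 -0.4449  1.7002  0.0453  0.3167 -1.6138] F [-0.4579 -0.1962 -1.3226] w 0.03356080936276461
t 19.5 p [0.3465 0.0081 0.7784] x [ 0.9852 -0.1712 -0.0006] z [ 0.0006 -0.0002  1.    ] zyaw -18.257784202827292 q [-0.1862 -0.445   1.7     0.0453  0.3168 -1.6138] F [-0.0226  0.1578 -1.4917] w 0.033358416438354604
the job is handed in; nothing more can be done
```

View pics/topf.png

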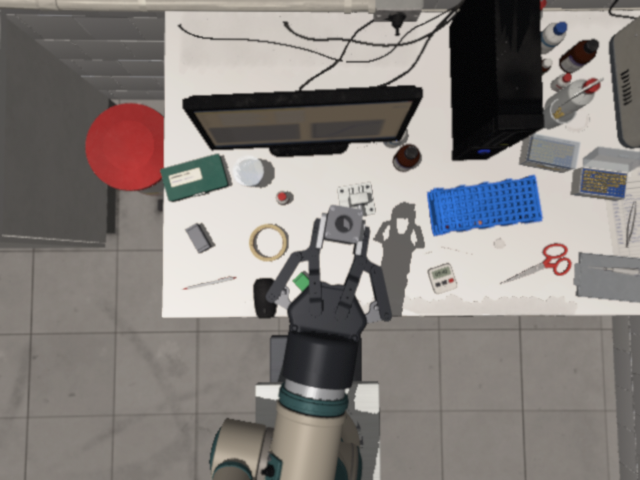

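I picked up the adapter nearer the gauge and found its bore on the peg. The job is handed in at 19.5 s with the adapter held still and the bore pointing straight up.

- **Feeling for the bore:** The first end stopped on the peg about 5 mm in at roughly 6 N, so it was the dimple. The other end slid freely all the way to the shoulder, and I stopped pushing at about 9 N. I gripped with 28 N throughout.
- **Last checks:** The adapter is about 0.78 m above the bench and within 0.1° of vertical, with grip width 33.4 mm and wrist force about 1.5 N. The final picture shows the bore mouth facing up and nothing touching it. The other adapter, the green block and the rest of the bench look unmoved by eye.
- **One thing to note:** While I was tilting the adapter up, joint 5 reached its lower stop. It read 0.106 rad against the stated limit of 0.11, and the wrist force briefly read 36 N. Nothing was touched, and I moved off the limit straight away; joint 5 ended at 0.317.

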